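# Ready the gas bench: three keys in order

## Task

Ready the gas bench by pressing three keys gently with the fingertips, each fully down so that it stays down, in this order: first the round plunger on the filter pot, then the long bar key on the power box, last the square key on the control module. Leave the mushroom stop button up, and do not lift, tip or shift any of the boxes or the loose fittings standing among them.

Things in the scene. Friction and masses are not known exactly. Their poses are not given: they have to be found in the camera images.
- filter_pot: water-filter pot: upright ribbed round bowl, 72 mm diameter, under a wider off-white head, 90 mm diameter, whose top face is 86 mm high, with two steel pipe stubs left and right reaching 57 mm from the centre along its y axis at 67 mm height; about 0.8 kg. Its origin is the centre of its underside, z up; loose, rests on the bench by its own weight.
- plunger_top (a point): round plunger, black, 32 mm diameter, in the middle of the filter pot's top, standing 14 mm above the housing's top face when up; this point is the centre of the top face of the cap and moves down with it (100 mm above the bench when up)
- plunger (a joint): round plunger on the filter pot: stem travel (m): 0 = up, 0.008 = fully down on a firm stop; starts at 0 to 0.001. It resists with about 3 N, has no return spring, stays where it is left. The rubber cap on it gives about 1 mm per 4 N (4.5 mm at most) and springs back: push the cap about 9 mm below its starting height to bring the stem fully down
- power_box: power box: oblong off-white box, 100 mm (x) by 66 mm (y), 52 mm high, with a flat round socket cover, 38 mm diameter and 3.5 mm high, on the +x half of its top; about 0.8 kg. Its origin is the centre of its underside, z up; loose, rests on the bench by its own weight.
- bar_key_top (a point): bar key: long narrow black key, 24 mm (box x) by 56 mm (box y), 20 mm to -x of the box's centre, standing 14 mm above the housing's top face when up; this point is the centre of the top face of the cap and moves down with it (66 mm above the bench when up)
- bar_key (a joint): bar key on the power box: stem travel (m): 0 = up, 0.008 = fully down on a firm stop; starts at 0 to 0.001. It resists with about 3 N, has no return spring, stays where it is left. The rubber cap on it gives about 1 mm per 4 N (4.5 mm at most) and springs back: push the cap about 9 mm below its starting height to bring the stem fully down
- control_module: control module: square aluminium box, 90 mm by 90 mm, 44 mm high, with cooling fins 5 mm high on the +x half of its top; about 0.8 kg. Its origin is the centre of its underside, z up; loose, rests on the bench by its own weight.
- square_key_top (a point): square key: black, 34 mm by 34 mm, 18 mm to -x of the module's centre, standing 14 mm above the housing's top face when up; this point is the centre of the top face of the cap and moves down with it (58 mm above the bench when up)
- square_key (a joint): square key on the control module: stem travel (m): 0 = up, 0.008 = fully down on a firm stop; starts at 0 to 0.001. It resists with about 3 N, has no return spring, stays where it is left. The rubber cap on it gives about 1 mm per 4 N (4.5 mm at most) and springs back: push the cap about 9 mm below its starting height to bring the stem fully down
- stop_box: stop box, to be left alone: small off-white cube-like box, 70 mm by 70 mm, 54 mm high, carrying the mushroom button; about 0.8 kg. Its origin is the centre of its underside, z up; loose, rests on the bench by its own weight.
- stop_key_top (a point): mushroom stop button, black, a wide domed head of 46 mm diameter on a thin neck; this point is the top of the dome, 79 mm above the bench
- stop_key (a joint): mushroom stop button: travel (m), 0 = up as it starts and must stay, 0.008 = pressed down
- coupling: bystander: loose brass hexagonal pipe coupling standing upright, 38 mm wide, 48 mm high. Origin: centre of its underside, z up
- sample_jar: bystander: loose clear jar with white cap, 52 mm diameter, 65 mm high. Origin: centre of its underside, z up
- gauge: bystander: loose steel pressure gauge standing on a small foot, dial 52 mm diameter, 60 mm high. Origin: centre of its underside, z up
Mind the look-alikes: they are no part of the job. What is shaped like the filter_pot but red or yellow is not meant.

How it is judged:
By the outcome, as a careful person would: the job done as asked, in the order asked, and still so for the second after the job is handed in, with the robot touching nothing.
It also fails if it takes over 51 s, if anything falls off the work surface, if the arm or the gripper's body presses on something with over 40 N, if the wrist force passes 120 N, or if a joint passes its speed limit or range.

## Robot

A 6-joint arm with a two-finger parallel gripper is mounted at the origin on the work surface. World frame = base frame: x ahead of the robot, y to its left, z up, the work surface at z = 0. Lengths are in m, angles in rad, forces in N, time in s.
With the tool pointing down it reaches from about 0.375 to 0.975 m from the base axis. Payload 3.8 kg.
Tool frame: the origin (TCP) lies midway between the tips of the shut fingers; the grasp point (between the pads) lies 19 mm behind it; z points along the fingers, y is the direction in which the jaws open and shut (so a half turn about z gives the same grasp; the last joint's range is limited). The gripper opens to 85 mm and grips with 20 to 120 N. Pads are 22 mm wide; open, the fingers measure 114 mm over their backs; the gripper's body (76 mm by 85 mm) begins 54 mm behind the grasp point. The pads swing forward as they close: fully open they stand 13 mm farther back than shut.
Start: joints at [1.082, 0.264, 1.604, -0, 1.274, -0.037], TCP at [0.295, 0.607, 0.194] pointing down, gripper open.
Joint ranges: [-2.63, 2.63], [-0.94, 2.18], [0.31, 2.57], [-1.31, 4.45], [0, 2.66], [-2.55, 2.55]. Speed limits (rad/s): [2.57, 2.57, 3.14, 3.14, 3.14, 3.14].

## Interface

Orientations are given as a rotation vector (axis times angle).
In Python, from workcell import bot gives the robot as it stands.
- The arm moves only by the tool drive_tool, never from a script. Its argument "deltas" is a list of rows, each an object with "hand": the opening, from 0 (shut) to 1 (fully open); "offset": the shift along the world's x, y, z in cm, a list of three; "angular": the turn, a rotation vector about the world's x, y, z in degrees, a list of three. A call has 1 to 8 rows; each row is the pose to reach, as a shift and turn from the pose commanded when the call began; what a row does not reach only later rows make up. A row lasts 1/8 s, in which the tool goes at most 62.5 mm and 10.7 degrees, less where a joint would pass 70% of its speed; a pose out of reach is approached as far as the arm can. A call with a gripper value outside its range is refused whole. The fingers move at their own pace and stop on an object; "force" is the grip in N (left out, the last holds). Time passes only in rows, so rows that repeat a pose let the fingers close. It gives the time, the measured TCP pose, the force and the opening at its end, in the units of the state.
- bot.read_state(): the state, without advancing time (a new reading comes with each control period).
- bot.read_camera(name): name is "scene" or "top"; returns a dict with "frame" (384x512x3 uint8, blue, green, red), "mtx" (3x3 intrinsics, pixels), "R" (3x3) and "t" (3): a world point X has camera coordinates R X + t. Camera axes: x right, y down, z forward; pixel columns grow to the right and rows downward; lengths in m; the calibration is good to about 2 mm. A picture is of the moment at which its call begins. There is no depth.
- bot.finish_job(): hands the job in, once; it reports no verdict.
The state is a dict: "time": time; "q": joint angles; "joint_vel": joint speeds; "joint_torque": joint torques, N m; "tool_pos": TCP position; "tcp_rot": TCP orientation; "wrist_force": force on the tool from outside, world axes, zero at the start; "torque": the same for the moment, N m; "width": opening from 0.0 (shut) to 1.0 (fully open).
Only numpy, scipy, OpenCV 4.12 (cv2) and the standard library are available. Lean on these libraries where they do the work, as an engineer would, in place of code of your own. Each camera call takes 0.05 s, during which the arm holds its last target. There are 200 camera calls.

## Working session

There is one attempt and no reset: what is moved stays moved. The work goes in short steps, Python scripts to look and compute and a tool call to move; the robot and the scene stay as the last step left them, time stands still between calls to the robot, and variables do not carry over. Pictures are saved under pics/ and viewed, about 8 in all and at most 12, crops included, and the job is handed in when it is done.

Besides the shell and the picture viewer there is one more tool, called after "Emit:" as name(argument=value, ...) on one line, values as JSON. drive_tool: Moves the arm, as the interface text tells. Its arguments: {"type":"object","properties":{"deltas":{"type":"array"},"force":{"type":"number"}},"required":["deltas"]}

```bash
mkdir -p pics; python3 - <<'E'
from workcell import bot
import cv2,numpy as np,json
s=bot.read_state();print(s)
for n in("scene","top"):
    c=bot.read_camera(n);cv2.imwrite(f"pics/{n}0.png",c["frame"]);np.savez(f"{n}0.npz",**c)
    print(n,c["mtx"],c["R"],c["t"],-c["R"].T@c["t"])
E
```

```text
{'time': 0.0, 'q': array([ 1.08212015e+00,  2.64767294e-01,  1.60538753e+00,  2.28596251e-05,
        1.27369458e+00, -3.69094889e-02]), 'joint_vel': array([-3.76992171e-04, -7.90006000e-05, -1.10673994e-03, -3.73820344e-03,
       -2.42374686e-03,  3.47357116e-04]), 'joint_torque': array([-8.99226943e-04, -5.15115952e+01, -3.67314506e+01, -1.19060187e-04,
        1.29339175e-02, -2.54442875e-05]), 'tool_pos': array([0.29429019, 0.60655858, 0.19314529]), 'tcp_rot': array([-0.70348803, -3.06118957,  0.00341361]), 'wrist_force': array([ 0.3433519 ,  0.12492273, -0.43735032]), 'torque': array([-0.04326966, -0.03614003, -0.0113402 ]), 'width': 1.0018106804462146}
scene [[356.89004034   0.         251.28503853]
 [  0.         356.89004034 193.27771401]
 [  0.           0.           1.        ]] [[-7.53330522e-01  6.57641982e-01  3.85188847e-04]
 [ 4.22601905e-01  4.84540137e-01 -7.65916762e-01]
 [-5.03885657e-01 -5.76825692e-01 -6.42939629e-01]] [ 0.46349309 -0.19478322  1.22656797] [1.04952926 0.49708369 0.63924289]
top [[384.52717113   0.         256.25489988]
 [  0.         384.52717113 193.64776967]
 [  0.           0.           1.        ]] [[-0.0065075  -0.99987443 -0.01444895]
 [-0.9935201   0.00810438 -0.11336723]
 [ 0.1134701   0.01361759 -0.99344809]] [0.02473578 0.64768272 0.99828145] [0.53037168 0.00588941 1.0655242 ]
```

View pics/scene0.png

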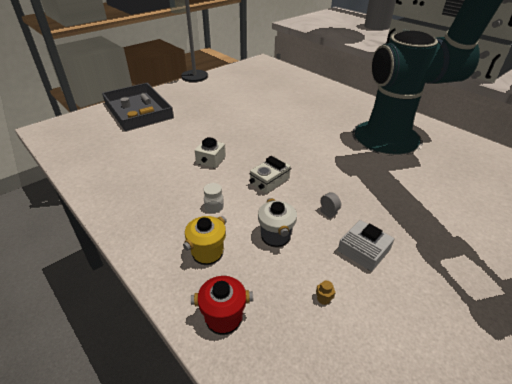

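View pics/top0.png

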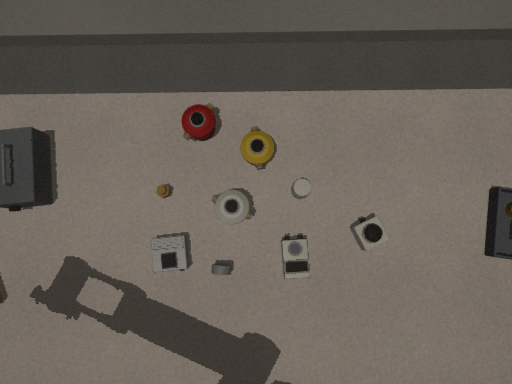

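The views show the white pot at top (233,206) and scene (277,220). The bar key is at top (297,267) and scene (275,163), and the square key at top (169,260) and scene (372,232). The stop button is at top (373,233). Next I segment the dark caps and cast rays.

```bash
cat > h.py <<'E'
import numpy as np,cv2
def ray(c,p):
    d=c["R"].T@np.linalg.inv(c["mtx"])@np.array([p[0],p[1],1.]);return -c["R"].T@c["t"],d/np.linalg.norm(d)
def onz(c,p,z):
    o,d=ray(c,p);return o+d*(z-o[2])/d[2]
def blob(img,p,r,th):
    g=cv2.cvtColor(img,cv2.COLOR_BGR2GRAY);m=(g<th).astype(np.uint8)
    w=np.zeros_like(m);w[p[1]-r:p[1]+r+1,p[0]-r:p[0]+r+1]=1
    n,l,s,ce=cv2.connectedComponentsWithStats(m*w)
    i=1+np.argmin([np.hypot(*(q-p))-.05*a for q,a in zip(ce[1:],s[1:,4])])
    k,_=cv2.findContours((l==i).astype(np.uint8),0,2)
    return ce[i],s[i],cv2.minAreaRect(k[0])
E
python3 - <<'E'
from h import *
T=np.load("top0.npz");S=np.load("scene0.npz")
for n,pt,ps,z in(("plunger",(232,206),(278,209),.1),("bar",(297,267),(276,163),.066),("square",(169,260),(372,232),.058),("stop",(373,233),(209,144),.07)):
    a=blob(T["frame"],pt,15,50);b=blob(S["frame"],ps,12,50)
    print(n,a[0],a[1],np.round(a[2][1:][0],1),a[2][2],onz(T,a[0],z).round(4),'|',b[0],b[1],onz(S,b[0],z).round(4))
t=T["frame"][140:300,140:400];cv2.imwrite("pics/tc.png",cv2.resize(t,None,fx=3,fy=3,interpolation=2))
s=S["frame"][120:310,180:405];cv2.imwrite("pics/sc.png",cv2.resize(s,None,fx=3,fy=3,interpolation=2))
E
```

```text
plunger [231.21052632 205.5       ] [226 200  11  12 114] [11. 10.] 90.0 [0.6111 0.0825 0.1   ] | [276.94160584 207.82481752] [270 202  14  12 137] [0.6169 0.0893 0.1   ]
bar [296.11881188 266.28217822] [286 261  22  11 202] [ 9.5 21.1] 86.42366790771484 [ 0.4567 -0.0812  0.066 ] | [275.03472222 162.52083333] [266 156  19  14 144] [ 0.4628 -0.0741  0.066 ]
square [168.51794872 259.93333333] [162 253  15  15 195] [14. 14.] 90.0 [0.4742 0.2485 0.058 ] | [371.21777778 232.53777778] [361 224  21  18 225] [0.4815 0.2552 0.058 ]
stop [372.4291498  232.46558704] [364 224  18  18 247] [17.  16.3] 45.0 [ 0.5414 -0.2778  0.07  ] | [208.608 142.84 ] [202 138  14  11 125] [ 0.5455 -0.2736  0.07  ]
```

View pics/tc.png

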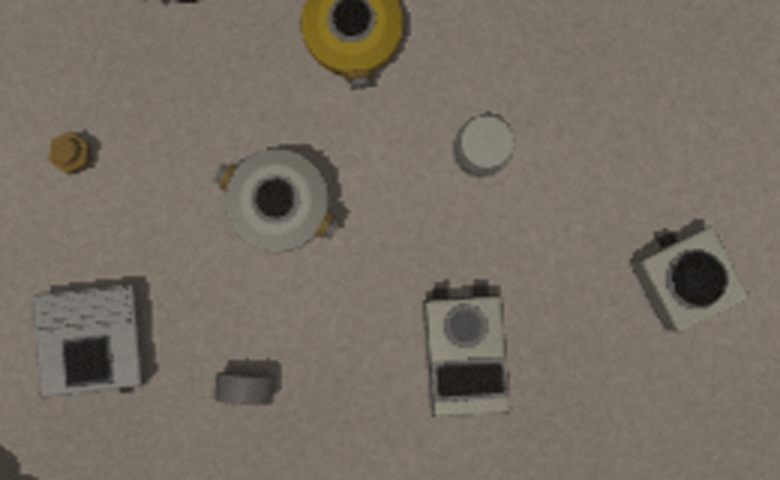

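View pics/sc.png

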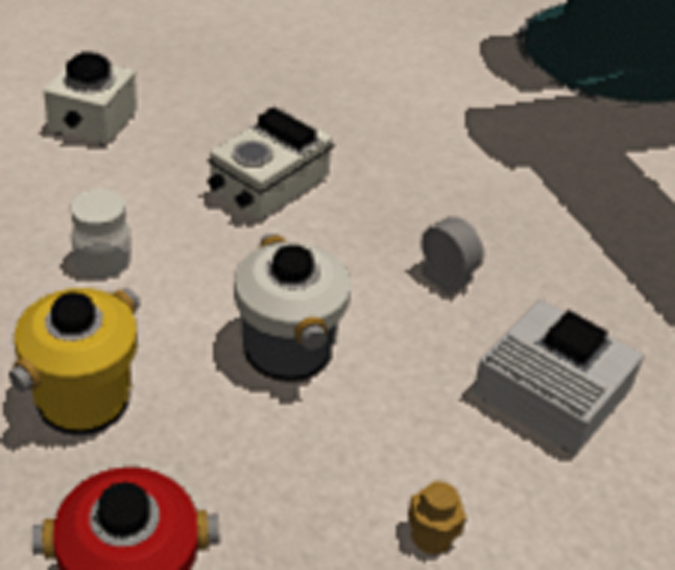

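The top-view caps are clean; the scene blobs include the cap sides, which explains their bias toward that camera. My targets (x, y) are plunger (0.612, 0.085), bar (0.458, -0.080) and square (0.476, 0.250). I shut the fingers and move high over the pot.

Emit:
drive_tool(deltas=[{"hand": 0,"offset": [4,-6.5,0],"angular": [0,0,4]},{"hand": 0,"offset": [8,-13,0],"angular": [0,0,8]},{"hand": 0,"offset": [12,-19.5,0],"angular": [0,0,12]},{"hand": 0,"offset": [16,-26,0],"angular": [0,0,16]},{"hand": 0,"offset": [20,-32.5,0],"angular": [0,0,20]},{"hand": 0,"offset": [24,-39,0],"angular": [0,0,24]},{"hand": 0,"offset": [28,-45.5,0],"angular": [0,0,26]},{"hand": 0,"offset": [31.7,-52.2,0],"angular": [0,0,26]}], force=40)

```text
time: 1.1
tool_pos: [0.5562, 0.1789, 0.1941]
tcp_rot: [0.004, -3.141, -0.0]
wrist_force: [0.5, 0.2, 0.3]
width: -0.001
```

Emit:
drive_tool(deltas=[{"hand": 0,"offset": [0,0,0],"angular": [0,0,0]},{"hand": 0,"offset": [0,0,0],"angular": [0,0,0]},{"hand": 0,"offset": [0,0,0],"angular": [0,0,0]}])

```text
time: 1.48
tool_pos: [0.5548, 0.182, 0.1942]
tcp_rot: [0.006, -3.141, -0.0]
wrist_force: [-0.2, 0.0, 1.0]
width: -0.001
```

Emit:
drive_tool(deltas=[{"hand": 0,"offset": [2.8,-4.8,0],"angular": [0,0,0]},{"hand": 0,"offset": [5.7,-9.7,0],"angular": [0,0,0]},{"hand": 0,"offset": [5.7,-9.7,0],"angular": [0,0,0]},{"hand": 0,"offset": [5.7,-9.7,0],"angular": [0,0,0]},{"hand": 0,"offset": [5.7,-9.7,-4],"angular": [0,0,0]},{"hand": 0,"offset": [5.7,-9.7,-7.5],"angular": [0,0,0]},{"hand": 0,"offset": [5.7,-9.7,-7.5],"angular": [0,0,0]},{"hand": 0,"offset": [5.7,-9.7,-7.5],"angular": [0,0,0]}])

```text
time: 2.48
tool_pos: [0.613, 0.0852, 0.1208]
tcp_rot: [-0.006, 3.14, 0.001]
wrist_force: [-0.1, -0.0, -0.0]
width: -0.003
```

```bash
python3 - <<'E'
from h import *
from workcell import bot
print(bot.read_state()["tool_pos"],bot.read_state()["wrist_force"])
a=bot.read_camera("top")["frame"][140:270,160:300];b=bot.read_camera("scene")["frame"][150:260,220:345]
cv2.imwrite("pics/p1.png",np.hstack([cv2.resize(a,(390,360)),cv2.resize(b,(400,360))]))
E
```

```text
[0.61298495 0.08516609 0.12083935] [-0.14608121 -0.01423192 -0.01844379]
```

View pics/p1.png

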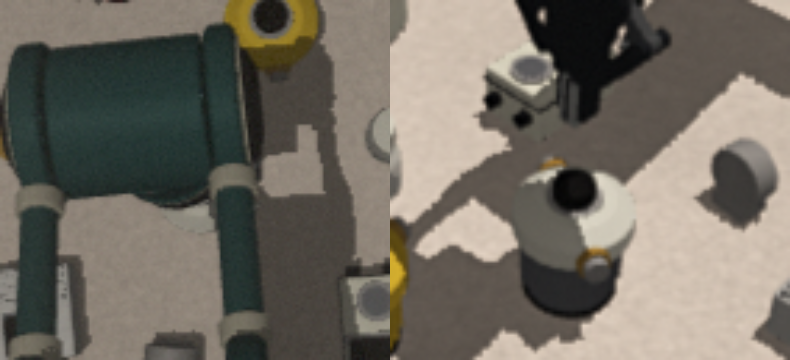

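The tip seems too far from the cap: tip at crop (577,118), cap at (575,180). I check it by projecting the TCP into the scene view.

```bash
python3 - <<'E'
from h import *
S=np.load("scene0.npz")
for X in([.613,.085,.1208],[.612,.085,.1],[.611,.0825,.1]):
    p=S["mtx"]@(S["R"]@np.array(X)+S["t"]);p=p[:2]/p[2];print(p,((p[0]-220)*3.2+390,(p[1]-150)*360/110))
from workcell import bot
c=bot.read_camera("scene")["frame"]; cv2.imwrite("pics/p2.png",cv2.resize(c[120:270,200:360],None,fx=4,fy=4))
E
```

```text
[277.29532661 199.11388124] (np.float64(573.3450451586286), np.float64(160.73633858822598))
[277.17735817 205.88995325] (np.float64(572.9675461509012), np.float64(182.91257428269873))
[276.72087786 205.13676136] (np.float64(571.5068091567415), np.float64(180.4475826458096))
```

View pics/p2.png

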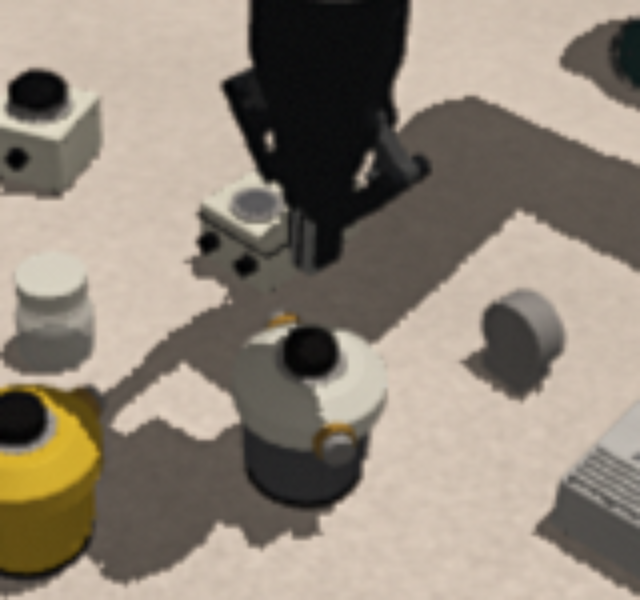

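The TCP should project to scene (277,199), but the shut tips show at about (279,187). That is a shift of roughly 37 mm in z or 45 mm sideways, so I won't press blind. I lift, move to a free spot and tilt the tool so both cameras can see the tips.

Emit:
drive_tool(deltas=[{"hand": 0,"offset": [0,0,5],"angular": [0,0,0]},{"hand": 0,"offset": [0,0,9],"angular": [0,0,0]},{"hand": 0,"offset": [0,6,9],"angular": [-6,0,0]},{"hand": 0,"offset": [0,12,9],"angular": [-12,0,0]},{"hand": 0,"offset": [0,18,9],"angular": [-18,0,0]},{"hand": 0,"offset": [0,24,9],"angular": [-24,0,0]},{"hand": 0,"offset": [0,28,9],"angular": [-30,0,0]},{"hand": 0,"offset": [0,28,9],"angular": [-30,0,0]}])

```text
time: 3.62
tool_pos: [0.6107, 0.3693, 0.2049]
tcp_rot: [0.014, -3.031, 0.815]
wrist_force: [-1.3, -0.2, -0.5]
width: 0.002
```

Emit:
drive_tool(deltas=[{"hand": 0,"offset": [0,0,0],"angular": [0,0,0]},{"hand": 0,"offset": [0,0,0],"angular": [0,0,0]}])

```text
time: 3.88
tool_pos: [0.6135, 0.3624, 0.2118]
tcp_rot: [0.001, 3.034, -0.81]
wrist_force: [-0.3, 0.3, 0.2]
width: 0.001
```

```bash
python3 - <<'E'
from h import *
from workcell import bot
s=bot.read_state();print(s["time"],s["tool_pos"],s["tcp_rot"],s["q"])
im=[]
for n in("scene","top"):
    c=bot.read_camera(n);np.savez(n+"1.npz",**c)
    p=c["mtx"]@(c["R"]@s["tool_pos"]+c["t"]);p=p[:2]/p[2];u=int(np.clip(p[0],50,461));v=int(np.clip(p[1],70,313))
    print(n,p,"crop origin",u-50,v-70)
    im.append(cv2.resize(c["frame"][v-70:v+70,u-50:u+50],None,fx=4,fy=4))
cv2.imwrite("pics/p3.png",np.hstack(im))
E
```

```text
3.875 [0.61354301 0.36240436 0.21178427] [ 1.11385320e-03  3.03401924e+00 -8.09784117e-01] [ 0.70466292  0.57092121  1.24261503 -0.39243345  1.67507733 -0.83748167]
scene [400.79259644 241.85956732] crop origin 350 171
top [102.57765017 201.24660186] crop origin 52 131
```

View pics/p3.png

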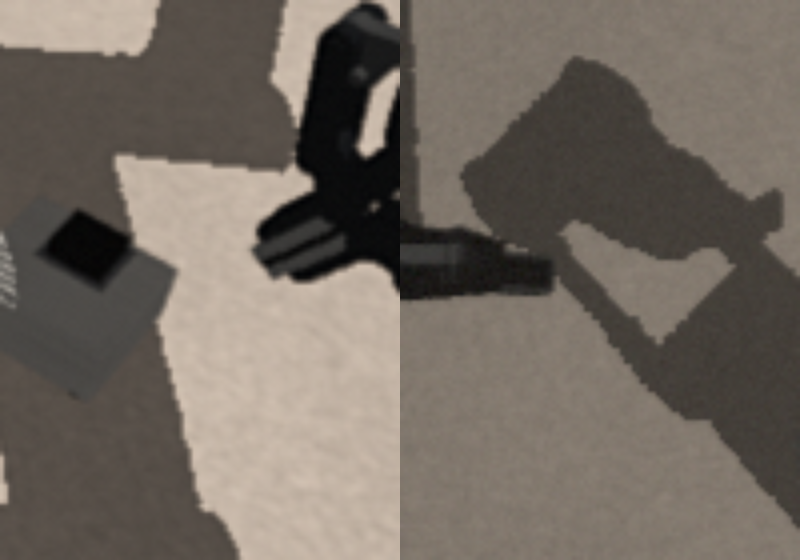

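Tip ends are at scene (415.5,236.7) against a predicted (400.8,241.9), and at top (90,199.7) against (102.6,201.2).

```bash
python3 - <<'E'
from h import *
from scipy.spatial.transform import Rotation as Ro
S=np.load("scene1.npz");T=np.load("top1.npz")
A=[];b=[]
for c,p in((S,(415.5,236.7)),(T,(90,199.7))):
    o,d=ray(c,p);P=np.eye(3)-np.outer(d,d);A.append(P);b.append(P@o)
X=np.linalg.lstsq(np.vstack(A),np.hstack(b),rcond=None)[0]
for c in(S,T):
    p=c["mtx"]@(c["R"]@X+c["t"]);print(p[:2]/p[2])
t=np.array([.61354,.3624,.21178]);R=Ro.from_rotvec([.0011,3.034,-.8098])
print(X,X-t,"tool frame",R.inv().apply(X-t))
E
```

```text
[415.19536296 236.70325951]
[ 89.8130809  199.79297409]
[0.61437183 0.37945564 0.23814374] [0.00083183 0.01705564 0.02636374] tool frame [-0.00086628  0.00165054 -0.03135536]
```

The visible tips are about 31 mm behind the reported TCP along the tool axis (37 mm by the first view), and within 2 mm sideways. So I will find each cap by force rather than by reported z. Back upright over the pot.

Emit:
drive_tool(deltas=[{"hand": 0,"offset": [0,-4,0],"angular": [6,0,0]},{"hand": 0,"offset": [0,-9,0],"angular": [12,0,0]},{"hand": 0,"offset": [-0.1,-14,0],"angular": [18,0,0]},{"hand": 0,"offset": [-0.1,-19,-1],"angular": [24,0,0]},{"hand": 0,"offset": [-0.1,-24,-1],"angular": [30,0,0]},{"hand": 0,"offset": [-0.1,-27.8,-1],"angular": [30,0,0]},{"hand": 0,"offset": [-0.1,-27.8,-1],"angular": [30,0,0]},{"hand": 0,"offset": [-0.1,-27.8,-1],"angular": [30,0,0]}])

```text
time: 4.97
tool_pos: [0.6117, 0.0853, 0.2006]
tcp_rot: [-0.0, 3.14, 0.001]
wrist_force: [-0.8, 0.2, 0.6]
width: -0.002
```

Emit:
drive_tool(deltas=[{"hand": 0,"offset": [0,0,0],"angular": [0,0,0]},{"hand": 0,"offset": [0,0,0],"angular": [0,0,0]}])

```text
time: 5.22
tool_pos: [0.6115, 0.0871, 0.1994]
tcp_rot: [0.006, -3.141, -0.0]
wrist_force: [0.6, -0.3, 0.7]
width: -0.0
```

Emit:
drive_tool(deltas=[{"hand": 0,"offset": [0,-0.1,-4],"angular": [0,0,0]},{"hand": 0,"offset": [0,-0.1,-8],"angular": [0,0,0]},{"hand": 0,"offset": [0,-0.1,-10],"angular": [0,0,0]},{"hand": 0,"offset": [0,-0.1,-11],"angular": [0,0,0]},{"hand": 0,"offset": [0,-0.1,-11.7],"angular": [0,0,0]},{"hand": 0,"offset": [0,-0.1,-12],"angular": [0,0,0]},{"hand": 0,"offset": [0,-0.1,-12],"angular": [0,0,0]}])

```text
time: 6.1
tool_pos: [0.6123, 0.0848, 0.0803]
tcp_rot: [-0.003, 3.14, 0.0]
wrist_force: [0.8, -0.2, 1.3]
width: -0.001
```

```bash
cat > snap.py <<'E'
from h import *
from workcell import bot
import sys
s=bot.read_state();print(s["time"],s["tool_pos"],s["wrist_force"].round(2))
n,x0,x1,y0,y1=sys.argv[1],*map(int,sys.argv[2:6])
c=bot.read_camera("scene")["frame"][y0:y1,x0:x1];cv2.imwrite(f"pics/{n}.png",cv2.resize(c,None,fx=4,fy=4))
E
python3 snap.py p4 210 340 130 260
```

```text
6.1 [0.61227762 0.08479821 0.08031321] [ 0.85 -0.24  1.3 ]
```

View pics/p4.png

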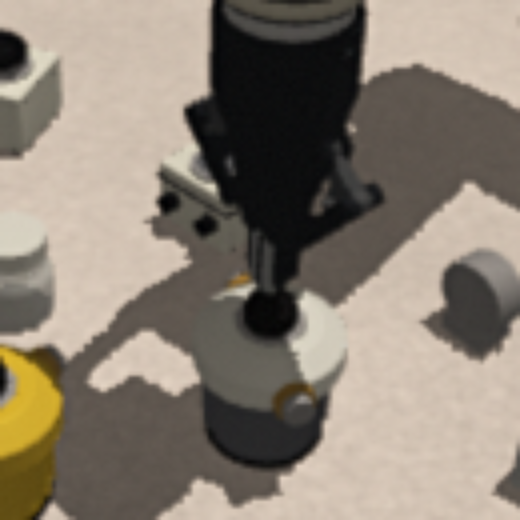

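The tip is at crop (268,290), centred just above the cap at (269,305). I descend slowly.

Emit:
drive_tool(deltas=[{"hand": 0,"offset": [0,0,-0.4],"angular": [0,0,0]},{"hand": 0,"offset": [0,0,-0.8],"angular": [0,0,0]},{"hand": 0,"offset": [0,0,-1.0],"angular": [0,0,0]},{"hand": 0,"offset": [0,0,-1.0],"angular": [0,0,0]}])

```text
time: 6.65
tool_pos: [0.6113, 0.0847, 0.069]
tcp_rot: [0.003, -3.141, 0.0]
wrist_force: [0.7, 0.8, 0.1]
width: -0.001
```

Emit:
drive_tool(deltas=[{"hand": 0,"offset": [0,0,-0.15],"angular": [0,0,0]},{"hand": 0,"offset": [0,0,-0.3],"angular": [0,0,0]},{"hand": 0,"offset": [0,0,-0.3],"angular": [0,0,0]}])

```text
time: 7.02
tool_pos: [0.6115, 0.0848, 0.0663]
tcp_rot: [0.003, -3.141, 0.0]
wrist_force: [-0.1, -0.1, 0.2]
width: -0.001
```

Emit:
drive_tool(deltas=[{"hand": 0,"offset": [0,0,-0.15],"angular": [0,0,0]},{"hand": 0,"offset": [0,0,-0.3],"angular": [0,0,0]},{"hand": 0,"offset": [0,0,-0.3],"angular": [0,0,0]}])

```text
time: 7.4
tool_pos: [0.6115, 0.0848, 0.0633]
tcp_rot: [0.003, -3.141, 0.0]
wrist_force: [0.8, -0.7, -0.8]
width: 0.002
```

Emit:
drive_tool(deltas=[{"hand": 0,"offset": [0,0,-0.1],"angular": [0,0,0]},{"hand": 0,"offset": [0,0,-0.2],"angular": [0,0,0]},{"hand": 0,"offset": [0,0,-0.2],"angular": [0,0,0]}])

```text
time: 7.78
tool_pos: [0.6117, 0.0848, 0.0618]
tcp_rot: [-0.003, 3.141, 0.0]
wrist_force: [-0.4, -1.2, 2.6]
width: 0.004
```

Emit:
drive_tool(deltas=[{"hand": 0,"offset": [0,0,-0.1],"angular": [0,0,0]},{"hand": 0,"offset": [0,0,-0.2],"angular": [0,0,0]},{"hand": 0,"offset": [0,0,-0.2],"angular": [0,0,0]}])

```text
time: 8.15
tool_pos: [0.6118, 0.0848, 0.0595]
tcp_rot: [-0.003, 3.141, 0.0]
wrist_force: [-0.6, -0.6, 2.3]
width: -0.001
```

Emit:
drive_tool(deltas=[{"hand": 0,"offset": [0,0,-0.1],"angular": [0,0,0]},{"hand": 0,"offset": [0,0,-0.2],"angular": [0,0,0]},{"hand": 0,"offset": [0,0,-0.2],"angular": [0,0,0]}])

```text
time: 8.52
tool_pos: [0.6117, 0.0848, 0.0574]
tcp_rot: [-0.003, 3.141, 0.0]
wrist_force: [-0.8, -0.8, 1.9]
width: 0.003
```

Contact came at a TCP z of about 0.0625, so the tip sits about 37 mm above the reported TCP. I press on until the stop shows in the force.

Emit:
drive_tool(deltas=[{"hand": 0,"offset": [0,0,-0.1],"angular": [0,0,0]},{"hand": 0,"offset": [0,0,-0.2],"angular": [0,0,0]},{"hand": 0,"offset": [0,0,-0.3],"angular": [0,0,0]},{"hand": 0,"offset": [0,0,-0.3],"angular": [0,0,0]}])

```text
time: 9.02
tool_pos: [0.6117, 0.0848, 0.0545]
tcp_rot: [-0.003, 3.141, 0.0]
wrist_force: [-0.3, -0.3, 3.8]
width: 0.002
```

Emit:
drive_tool(deltas=[{"hand": 0,"offset": [0,0,-0.1],"angular": [0,0,0]},{"hand": 0,"offset": [0,0,-0.1],"angular": [0,0,0]},{"hand": 0,"offset": [0,0,-0.1],"angular": [0,0,0]}])

```text
time: 9.4
tool_pos: [0.6117, 0.0848, 0.0539]
tcp_rot: [-0.003, 3.141, 0.0]
wrist_force: [-0.9, -0.1, 5.5]
width: -0.002
```

Emit:
drive_tool(deltas=[{"hand": 0,"offset": [0,0,-0.1],"angular": [0,0,0]},{"hand": 0,"offset": [0,0,-0.1],"angular": [0,0,0]},{"hand": 0,"offset": [0,0,-0.1],"angular": [0,0,0]}])

```text
time: 9.78
tool_pos: [0.6118, 0.0848, 0.0534]
tcp_rot: [-0.003, 3.141, -0.0]
wrist_force: [-2.0, -0.0, 7.2]
width: 0.002
```

Emit:
drive_tool(deltas=[{"hand": 0,"offset": [0,0,-0.05],"angular": [0,0,0]},{"hand": 0,"offset": [0,0,-0.05],"angular": [0,0,0]},{"hand": 0,"offset": [0,0,-0.05],"angular": [0,0,0]}])

```text
time: 10.15
tool_pos: [0.6118, 0.0848, 0.0531]
tcp_rot: [-0.003, 3.141, 0.0]
wrist_force: [-2.4, 0.5, 8.1]
width: -0.0
```

Force rises linearly at the rubber's stiffness to 8 N, well above the stem's 3 N, so the plunger is on its stop. I lift straight up and go to the bar key.

Emit:
drive_tool(deltas=[{"hand": 0,"offset": [0,0,0.5],"angular": [0,0,0]},{"hand": 0,"offset": [0,0,3],"angular": [0,0,0]},{"hand": 0,"offset": [0,0,9],"angular": [0,0,0]},{"hand": 0,"offset": [-3,-3,9],"angular": [0,0,-3]},{"hand": 0,"offset": [-7,-7.5,9],"angular": [0,0,-3]},{"hand": 0,"offset": [-11,-12,9],"angular": [0,0,-3]},{"hand": 0,"offset": [-15.4,-16.5,9],"angular": [0,0,-3]},{"hand": 0,"offset": [-15.4,-16.5,9],"angular": [0,0,-3]}])

```text
time: 11.15
tool_pos: [0.454, -0.0823, 0.1408]
tcp_rot: [-0.086, -3.138, 0.0]
wrist_force: [-0.4, 0.0, -0.1]
width: -0.002
```

Emit:
drive_tool(deltas=[{"hand": 0,"offset": [0,0,0],"angular": [0,0,0]},{"hand": 0,"offset": [0,0,0],"angular": [0,0,0]}])

```text
time: 11.4
tool_pos: [0.4585, -0.0796, 0.142]
tcp_rot: [0.077, 3.14, 0.0]
wrist_force: [-0.7, -0.3, -0.1]
width: -0.002
```

```bash
python3 snap.py p5 200 360 110 260
```

```text
11.4 [ 0.45849427 -0.07955147  0.14200839] [-0.68 -0.33 -0.09]
```

View pics/p5.png

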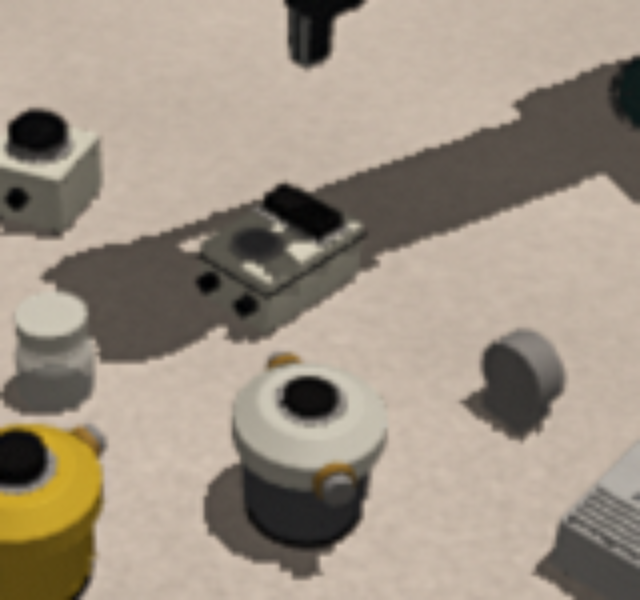

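The plunger cap, at crop (309,397), is clearly lower now and the pot is unmoved. The tool tip is over the bar key at crop (308,60), still high. The box is turned about +3°, so I correct the yaw by +6°. I expect contact at a TCP z of about 0.029.

Emit:
drive_tool(deltas=[{"hand": 0,"offset": [0,0,-3],"angular": [0,0,6]},{"hand": 0,"offset": [0,0,-7],"angular": [0,0,6]},{"hand": 0,"offset": [0,0,-9],"angular": [0,0,6]},{"hand": 0,"offset": [0,0,-10],"angular": [0,0,6]},{"hand": 0,"offset": [0,0,-10.6],"angular": [0,0,6]},{"hand": 0,"offset": [0,0,-10.6],"angular": [0,0,6]},{"hand": 0,"offset": [0,0,-10.6],"angular": [0,0,6]}])

```text
time: 12.32
tool_pos: [0.4586, -0.0804, 0.0369]
tcp_rot: [-0.085, 3.139, -0.001]
wrist_force: [-0.3, -0.2, -0.8]
width: 0.0
```

```bash
python3 snap.py p6 230 330 110 210
```

```text
12.325 [ 0.4585727  -0.08038342  0.03688913] [-0.27 -0.22 -0.83]
```

View pics/p6.png

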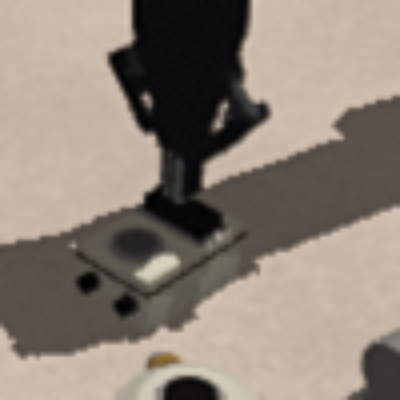

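The tip, at crop (180,198), is about 8 mm over the bar key, whose centre is at (185,210). I press.

Emit:
drive_tool(deltas=[{"hand": 0,"offset": [0,0,-0.3],"angular": [0,0,0]},{"hand": 0,"offset": [0,0,-0.6],"angular": [0,0,0]},{"hand": 0,"offset": [0,0,-0.8],"angular": [0,0,0]},{"hand": 0,"offset": [0,0,-1.0],"angular": [0,0,0]},{"hand": 0,"offset": [0,0,-1.0],"angular": [0,0,0]}])

```text
time: 13.0
tool_pos: [0.4576, -0.0803, 0.0259]
tcp_rot: [0.085, -3.14, 0.0]
wrist_force: [-0.6, -0.7, 2.5]
width: -0.002
```

Emit:
drive_tool(deltas=[{"hand": 0,"offset": [0,0,-0.15],"angular": [0,0,0]},{"hand": 0,"offset": [0,0,-0.3],"angular": [0,0,0]},{"hand": 0,"offset": [0,0,-0.4],"angular": [0,0,0]},{"hand": 0,"offset": [0,0,-0.4],"angular": [0,0,0]}])

```text
time: 13.5
tool_pos: [0.4576, -0.0803, 0.0219]
tcp_rot: [0.085, -3.14, 0.0]
wrist_force: [0.2, -0.1, 2.5]
width: -0.004
```

Emit:
drive_tool(deltas=[{"hand": 0,"offset": [0,0,-0.15],"angular": [0,0,0]},{"hand": 0,"offset": [0,0,-0.2],"angular": [0,0,0]},{"hand": 0,"offset": [0,0,-0.2],"angular": [0,0,0]}])

```text
time: 13.88
tool_pos: [0.4576, -0.0803, 0.0201]
tcp_rot: [0.085, -3.14, 0.0]
wrist_force: [-1.3, -0.7, 4.5]
width: -0.004
```

Emit:
drive_tool(deltas=[{"hand": 0,"offset": [0,0,-0.1],"angular": [0,0,0]},{"hand": 0,"offset": [0,0,-0.15],"angular": [0,0,0]},{"hand": 0,"offset": [0,0,-0.15],"angular": [0,0,0]}])

```text
time: 14.25
tool_pos: [0.4577, -0.0803, 0.019]
tcp_rot: [0.085, -3.14, 0.0]
wrist_force: [-2.6, -0.2, 8.9]
width: -0.001
```

Emit:
drive_tool(deltas=[{"hand": 0,"offset": [0,0,-0.05],"angular": [0,0,0]},{"hand": 0,"offset": [0,0,-0.05],"angular": [0,0,0]},{"hand": 0,"offset": [0,0,-0.05],"angular": [0,0,0]}])

```text
time: 14.62
tool_pos: [0.4577, -0.0803, 0.0187]
tcp_rot: [0.085, -3.14, 0.0]
wrist_force: [-4.0, -0.4, 10.0]
width: 0.001
```

The bar key is at its stop (10 N). I lift and cross to the square key.

Emit:
drive_tool(deltas=[{"hand": 0,"offset": [0,0,0.5],"angular": [0,0,0]},{"hand": 0,"offset": [0,0,4],"angular": [0,0,0]},{"hand": 0,"offset": [0,0,10],"angular": [0,0,0]},{"hand": 0,"offset": [0.2,5,10],"angular": [0,0,0]},{"hand": 0,"offset": [0.6,11,10],"angular": [0,0,0]},{"hand": 0,"offset": [1,17,10],"angular": [0,0,0]},{"hand": 0,"offset": [1.4,22,10],"angular": [0,0,0]},{"hand": 0,"offset": [1.6,26,10],"angular": [0,0,0]}])

```text
time: 15.62
tool_pos: [0.4735, 0.1821, 0.1176]
tcp_rot: [-0.087, 3.14, 0.001]
wrist_force: [0.5, -0.3, 0.3]
width: -0.001
```

Emit:
drive_tool(deltas=[{"hand": 0,"offset": [0,0,0],"angular": [0,0,0]},{"hand": 0,"offset": [0,0,0],"angular": [0,0,0]},{"hand": 0,"offset": [0,0,0],"angular": [0,0,0]}])

```text
time: 16.0
tool_pos: [0.4735, 0.1787, 0.1177]
tcp_rot: [0.083, -3.14, 0.001]
wrist_force: [0.3, 0.3, 0.7]
width: 0.001
```

Next, over the key and down to about 8 mm above it (expected contact at a TCP z of about 0.021).

Emit:
drive_tool(deltas=[{"hand": 0,"offset": [0.1,4,0],"angular": [0,0,0]},{"hand": 0,"offset": [0.2,7.1,0],"angular": [0,0,0]},{"hand": 0,"offset": [0.2,7.1,0],"angular": [0,0,0]},{"hand": 0,"offset": [0.2,7.1,-4],"angular": [0,0,0]},{"hand": 0,"offset": [0.2,7.1,-7],"angular": [0,0,0]},{"hand": 0,"offset": [0.2,7.1,-8.5],"angular": [0,0,0]},{"hand": 0,"offset": [0.2,7.1,-8.9],"angular": [0,0,0]},{"hand": 0,"offset": [0.2,7.1,-8.9],"angular": [0,0,0]}])

```text
time: 17.0
tool_pos: [0.4764, 0.2506, 0.0297]
tcp_rot: [-0.084, 3.139, 0.001]
wrist_force: [0.9, 0.8, 0.8]
width: -0.003
```

```bash
python3 snap.py p7 250 420 130 280
```

```text
17.0 [0.47639713 0.2506333  0.02973065] [0.89 0.75 0.82]
```

View pics/p7.png

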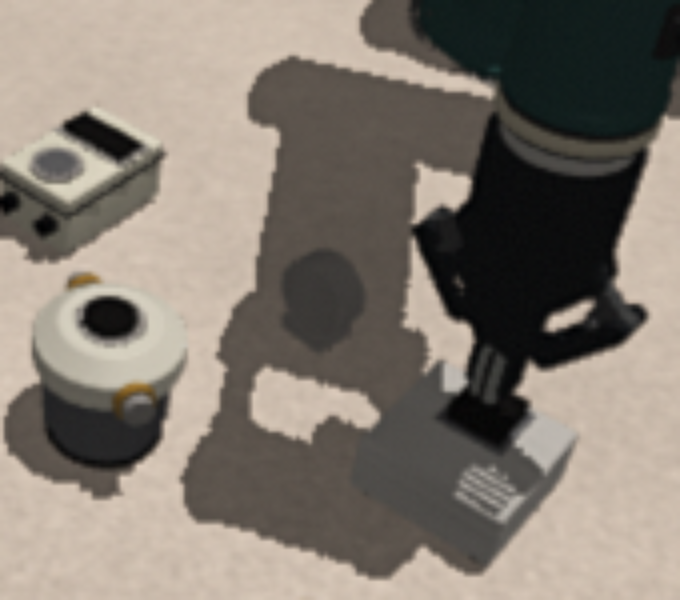

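The bar key is down flush, at crop (103,135), the plunger is down, and the tip sits over the square key at crop (487,405). I press.

Emit:
drive_tool(deltas=[{"hand": 0,"offset": [0,0,-0.3],"angular": [0,0,0]},{"hand": 0,"offset": [0,0,-0.6],"angular": [0,0,0]},{"hand": 0,"offset": [0,0,-0.8],"angular": [0,0,0]},{"hand": 0,"offset": [0,0,-1.0],"angular": [0,0,0]},{"hand": 0,"offset": [0,0,-1.0],"angular": [0,0,0]}])

```text
time: 17.68
tool_pos: [0.4756, 0.2508, 0.0191]
tcp_rot: [0.085, -3.14, 0.0]
wrist_force: [-1.1, 0.2, 1.8]
width: 0.005
```

Emit:
drive_tool(deltas=[{"hand": 0,"offset": [0,0,-0.15],"angular": [0,0,0]},{"hand": 0,"offset": [0,0,-0.3],"angular": [0,0,0]},{"hand": 0,"offset": [0,0,-0.4],"angular": [0,0,0]},{"hand": 0,"offset": [0,0,-0.4],"angular": [0,0,0]}])

```text
time: 18.18
tool_pos: [0.4756, 0.2508, 0.0149]
tcp_rot: [0.085, -3.14, -0.0]
wrist_force: [0.3, 1.3, 2.0]
width: 0.002
```

Emit:
drive_tool(deltas=[{"hand": 0,"offset": [0,0,-0.15],"angular": [0,0,0]},{"hand": 0,"offset": [0,0,-0.2],"angular": [0,0,0]},{"hand": 0,"offset": [0,0,-0.2],"angular": [0,0,0]}])

```text
time: 18.55
tool_pos: [0.4756, 0.2508, 0.0129]
tcp_rot: [-0.085, 3.14, 0.0]
wrist_force: [-1.1, 0.6, 3.6]
width: 0.003
```

Emit:
drive_tool(deltas=[{"hand": 0,"offset": [0,0,-0.1],"angular": [0,0,0]},{"hand": 0,"offset": [0,0,-0.15],"angular": [0,0,0]},{"hand": 0,"offset": [0,0,-0.15],"angular": [0,0,0]}])

```text
time: 18.92
tool_pos: [0.4757, 0.2508, 0.0118]
tcp_rot: [-0.085, 3.14, 0.0]
wrist_force: [-3.3, 0.4, 4.9]
width: -0.001
```

Emit:
drive_tool(deltas=[{"hand": 0,"offset": [0,0,-0.1],"angular": [0,0,0]},{"hand": 0,"offset": [0,0,-0.1],"angular": [0,0,0]},{"hand": 0,"offset": [0,0,-0.1],"angular": [0,0,0]}])

```text
time: 19.3
tool_pos: [0.4757, 0.2509, 0.0112]
tcp_rot: [0.085, -3.14, -0.0]
wrist_force: [-2.9, 0.3, 8.9]
width: -0.001
```

At the stop (9 N). I lift straight up, move aside and check.

Emit:
drive_tool(deltas=[{"hand": 0,"offset": [0,0,0.5],"angular": [0,0,0]},{"hand": 0,"offset": [0,0,4],"angular": [0,0,0]},{"hand": 0,"offset": [0,0,10],"angular": [0,0,0]},{"hand": 0,"offset": [0,0,16],"angular": [0,0,0]},{"hand": 0,"offset": [0,6,16],"angular": [0,0,0]},{"hand": 0,"offset": [-1,12,16],"angular": [0,0,0]},{"hand": 0,"offset": [-3,18,16],"angular": [0,0,0]},{"hand": 0,"offset": [-5,24,16],"angular": [0,0,0]}])

```text
time: 20.3
tool_pos: [0.4257, 0.4908, 0.17]
tcp_rot: [-0.085, 3.14, -0.001]
wrist_force: [0.3, -0.1, -0.6]
width: 0.003
```

Emit:
drive_tool(deltas=[{"hand": 0,"offset": [0,0,0],"angular": [0,0,0]},{"hand": 0,"offset": [0,0,0],"angular": [0,0,0]}])

```text
time: 20.55
tool_pos: [0.4258, 0.4889, 0.1696]
tcp_rot: [0.087, -3.14, 0.003]
wrist_force: [-0.4, -0.4, -0.7]
width: 0.002
```

```bash
python3 - <<'E'
from h import *
from workcell import bot
s=bot.read_state();print(s["time"],s["tool_pos"],s["wrist_force"].round(1))
T=bot.read_camera("top");S=bot.read_camera("scene")
for n,pt,ps,z in(("plunger",(232,206),(278,211),.092),("bar",(297,267),(276,165),.058),("square",(169,260),(372,235),.05),("stop",(373,233),(209,144),.07)):
    a=blob(T["frame"],pt,15,50);b=blob(S["frame"],ps,12,50)
    print(n,a[0].round(1),onz(T,a[0],z).round(4),'|',b[0].round(1),b[1],onz(S,b[0],z).round(4))
a=S["frame"][120:310,180:405];o=np.load("scene0.npz")["frame"][120:310,180:405]
cv2.imwrite("pics/fin.png",cv2.resize(a,None,fx=3,fy=3))
E
```

```text
20.55 [0.42579728 0.48890579 0.16957579] [-0.4 -0.4 -0.7]
plunger [231.3 205.8] [0.6109 0.0829 0.092 ] | [277.  208.9] [271 204  13  10 104] [0.6128 0.086  0.092 ]
bar [296.  266.3] [ 0.4562 -0.0816  0.058 ] | [275.1 163.7] [266 159  19  11  99] [ 0.4585 -0.0778  0.058 ]
square [168.1 260.3] [0.4729 0.2515 0.05  ] | [371.9 233.8] [361 226  23  18 211] [0.4758 0.2553 0.05  ]
stop [372.4 232.5] [ 0.5414 -0.2778  0.07  ] | [208.7 142.7] [202 138  14  11 122] [ 0.5449 -0.274   0.07  ]
```

View pics/fin.png

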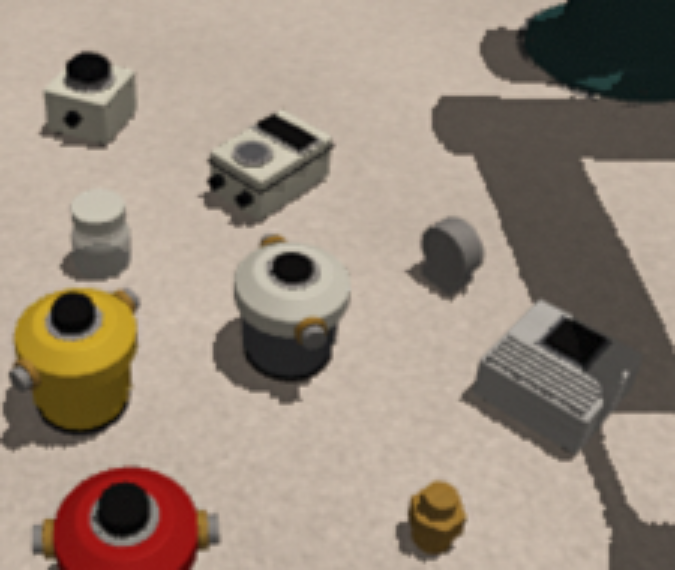

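All three caps are about 8 mm lower, with cap top edges down 2–3 px, and nothing else has moved. I hand in.

```bash
python3 -c "
from workcell import bot
print(bot.finish_job())"
```

```text
the job is handed in; nothing more can be done
None
```

I pressed the plunger, then the bar key, then the square key with the shut fingertips. Each went down until the force climbed to about 8–10 N against its stop. I handed the job in at about 20.7 s with the arm clear of everything.

**Last checks:**
- **Keys:** in the final pictures all three keys are down.
- **Stop button and boxes:** the stop button is still up. The boxes and loose fittings appear where they were, within about a pixel.
- **Square key:** this is the least certain by picture, because shadow muddied its outline. The evidence is the force, which rose at the rubber's stiffness at the end of the press, and its top edge sitting about 2 px lower.

**Disagreement found:** the visible fingertips sat 31–37 mm behind the reported TCP along the tool axis. I found this before touching anything, checked it with both cameras, and then found each key by force. First contact on the plunger agreed with 37 mm.

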